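# Slide the tall tin home into the rack

### The arm

A 6-joint arm with a two-finger parallel gripper is mounted at the origin on the work surface. World frame = base frame: x ahead of the robot, y to its left, z up, the work surface at z = 0. Lengths are in mm, angles in rad, forces in N, time in s.
With the tool pointing down it reaches from about 350 to 975 mm from the base axis. Payload 7.1 kg.
Tool frame: the origin (TCP) lies at the very end of the fingers, on their centre line; the grasp point (between the pads) lies 19 mm behind it; x points along the fingers, y is the direction in which the jaws open and shut, and the axes are right-handed (so a half turn about x gives the same grasp; the last joint's range is limited). The gripper opens to 88 mm and grips with 3 to 60 N. Pads are 20 mm wide; open, the fingers measure 115 mm over their backs; the gripper's body (75 mm by 178 mm) begins 61 mm behind the grasp point.
Start: joints at [-1.314, 0.423, 1.63, -0, 1.089, -0.019], TCP at [170.216, -601.358, 222.675] pointing down, gripper open.
Joint ranges: [-3, 3], [-0.9, 2.11], [0.09, 2.58], [-1.31, 4.45], [0.11, 2.69], [-2.54, 2.54]. Speed limits (rad/s): [2.39, 2.39, 3.01, 3.14, 3.14, 3.14].

### API

Orientations are given as a rotation vector (axis times angle).
In Python, from workcell import ctrl gives the robot as it stands. The module is installed in compiled form; this text tells all that it offers.
- The arm moves only by the tool carry_out, never from a script. Its argument "commands" is a list of rows, each a list of 6 numbers: the shift along the tool's x, y, z in m, then the turn, a rotation vector about the tool's x, y, z in degrees. In form: [[tx, ty, tz, rx, ry, rz], ...]. A call has 1 to 8 rows; each row shifts and turns the pose as measured when the row begins, along the tool's axes as they then stand; what a row does not reach is not made up. A row lasts 1/8 s, in which the tool goes at most 62.5 mm and 10.7 degrees, less where a joint would pass 70% of its speed; a pose out of reach is approached as far as the arm can. A call with a gripper value outside its range is refused whole. "grip" is the closure, from 0 (fully open) to 1 (shut), set as the call begins (left out, the last holds). The fingers move at their own pace and stop on an object; the grip force is fixed at half the most. Time passes only in rows, so rows that do not move let the fingers close. It gives the time, the measured TCP pose, the force and the opening at its end, in the units of the state.
- ctrl.get_obs(): the state, without advancing time (a new reading comes with each control period).
- ctrl.get_image(name): name is "scene" or "side" or "wrist"; returns a dict with "pixels" (480x640x3 uint8, blue, green, red), "intrinsics" (3x3 intrinsics, pixels), "dist_coeffs" ([k1, k2, p1, p2, k3] as OpenCV has them; the pictures are not rectified), "rvec" (rotation vector, rad) and "tvec" (3), from world to camera coordinates, as OpenCV has them. Camera axes: x right, y down, z forward; pixel columns grow to the right and rows downward; lengths in mm; the calibration is good to about 2 mm. A picture is of the moment at which its call begins. There is no depth.
- ctrl.close_job(): hands the job in, once; it reports no verdict.
The state is a dict: "t": time; "qpos": joint angles; "qvel": joint speeds; "joint_torque": joint torques, N m; "ee_pos": TCP position; "orientation": TCP orientation; "ft_force": force on the tool from outside, world axes, zero at the start; "moment": the same for the moment, N m; "width": finger opening in mm.
Only numpy, scipy, OpenCV 4.12 (cv2) and the standard library are available. Lean on these libraries where they do the work, as an engineer would, in place of code of your own. Each camera call takes 0.05 s, during which the arm holds its last target. There are 200 camera calls.

### The job

Put the tall tin away: with the fingertips or the outside of the fingers, push it gently along the board, low on its body so that it slides upright and never tips, into the wide empty bay of the grey rack until it rests against the bay's back wall. Only push it, do not pinch it or lift it, and leave the balloon weights, the dish and the inflator where they are.

Things in the scene. Friction and masses are not known exactly. Their poses are not given: they have to be found in the camera images.
- tin: Tall narrow aluminium tin with a ridged screw-top lid: an upright cylinder 60 mm in diameter from foot to lid, 200 mm tall, 0.27 to 0.53 kg, loose on the pine board. Origin: centre of its underside, z up. Pushed within 35 mm of the board it slides; pushed higher it may tip. It starts at least 0.10 m in front of the rack, left or right of the wide bay.
- rack: Grey plastic slotted rack fixed to the board: 50 mm high, 6 mm thick walls, no floor, open above and at the front; 338 mm wide along y, 82 mm deep along x. The wide bay is in its middle, three 35 mm slots on either side. Origin: on the board, where the tin's axis is when the tin stands mid-bay touching the back wall. x points into the bay, away from the robot (yaw up to 0.2 rad).
- bay_mouth (a point): Middle of the wide bay's mouth, on the board, 44 mm in front of the rack's origin (rack x = -44 mm), axes as the rack's. The bay is 80 mm wide between its side walls (y = +-40 mm) and 74 mm deep from the mouth to the back wall's inner face (rack x = +30 mm).
- dish: Green ceramic tea-light dish with a tea light in it, round, 84 mm in diameter, 28 mm tall, loose on the board. It stands in front of the rack on the other side from the tin. Origin: centre of its underside.
- inflator: Yellow plastic double-action hand inflator lying on its side, loose: barrel along its x, 321 mm long overall from the cross handle (95 mm wide, at x = -173 mm) to the nozzle (x = +148 mm), 52 mm tall. It lies to the left of the rack. Origin: under the barrel's middle.
- weight0: Small metal balloon weight with a knob on top, 29 mm in diameter, 61 mm tall, loose in the rack's narrow slot at rack y = +63.5 mm. Origin: centre of its underside.
- weight1: Small metal balloon weight with a knob on top, 29 mm in diameter, 61 mm tall, loose in the rack's narrow slot at rack y = +104.5 mm. Origin: centre of its underside.
- weight2: Small metal balloon weight with a knob on top, 29 mm in diameter, 61 mm tall, loose in the rack's narrow slot at rack y = +145.5 mm. Origin: centre of its underside.
- weight3: Small metal balloon weight with a knob on top, 29 mm in diameter, 61 mm tall, loose in the rack's narrow slot at rack y = -63.5 mm. Origin: centre of its underside.
- weight4: Small metal balloon weight with a knob on top, 29 mm in diameter, 61 mm tall, loose in the rack's narrow slot at rack y = -104.5 mm. Origin: centre of its underside.
- weight5: Small metal balloon weight with a knob on top, 29 mm in diameter, 61 mm tall, loose in the rack's narrow slot at rack y = -145.5 mm. Origin: centre of its underside.

How it is judged (in metres and radians):
At the end, for the whole second after the job is handed in: The tin stands upright (within 3 degrees) and still on the board in the wide bay, its axis within 8 mm of where it touches the back wall and within 16 mm of the bay's middle line (x of tin in the frame of rack between -0.008 and 0.006 m and y of tin in the frame of rack between -0.016 and 0.016 m and height (world z) of tin between -0.004 and 0.004 m and angle between tin's own z axis and vertical below 0.05 rad and linear speed of tin below 0.01 m/s).
It fails at once if the tin tips by more than 11 degrees (angle between tin's own z axis and vertical above 0.2 rad).
It fails at once if the tin is lifted off the board (height (world z) of tin above 0.01 m).
It fails at once if the tin is pinched or pushed hard (over 32 N from the fingers) (contact force between the fingers and tin above 32 N).
It fails at once if a balloon weight, the dish or the inflator is moved by more than 15 mm (distance of any of weight0, weight1, weight2, weight3, weight4, weight5, dish, inflator from where it was at the start of the episode above 0.015 m).
It also fails if it takes over 61 s, if anything falls off the work surface, if the arm or the gripper's body presses on something with over 40 N, if the wrist force passes 120 N, or if a joint passes its speed limit or range.

## Working session

There is one attempt and no reset: what is moved stays moved. The work goes in short steps, Python scripts to look and compute and a tool call to move; the robot and the scene stay as the last step left them, time stands still between calls to the robot, and variables do not carry over. Pictures are saved under pics/ and viewed, about 8 in all and at most 12, crops included, and the job is handed in when it is done.

Besides the shell and the picture viewer there is one more tool, called after "Call:" as name(argument=value, ...), one argument or row to a line, values as JSON. carry_out: Moves the arm, as the interface text tells. Its arguments: {"type":"object","properties":{"commands":{"type":"array"},"grip":{"type":"number"}},"required":["commands"]}

```bash
mkdir -p pics; python3 - <<'E'
from workcell import ctrl
import cv2
o=ctrl.get_obs();print(o)
for n in("scene","side"):
    d=ctrl.get_image(n);cv2.imwrite(f"pics/{n}0.png",d["pixels"]);print(n,d["intrinsics"],d["dist_coeffs"],d["rvec"],d["tvec"])
E
```

```text
{'t': 0.0, 'qpos': array([-1.31399728e+00,  4.23823963e-01,  1.63069817e+00, -1.30587792e-05,
        1.08859027e+00, -1.90122979e-02]), 'qvel': array([ 6.09989021e-04,  8.74189971e-04, -1.80273131e-04,  2.15430268e-03,
       -1.69882668e-06, -6.53199834e-04]), 'joint_torque': array([ 2.39177629e-03, -5.44615638e+01, -2.73668522e+01,  6.45225495e-02,
        2.28128023e-02, -1.28052275e-04]), 'ee_pos': array([ 170.07644303, -600.83212017,  221.90902426]), 'orientation': array([ 2.07423357,  0.28948885, -2.07463515]), 'ft_force': array([-0.36244239,  0.65671485,  0.34249101]), 'moment': array([ 0.02838947,  0.03978092, -0.0102804 ]), 'width': 87.58174603068122}
scene [[615.9460983    0.         317.26537721]
 [  0.         615.9460983  237.27307186]
 [  0.           0.           1.        ]] [-0.2150123  0.         0.         0.         0.       ] [ 1.62756579  1.61587385 -0.90523616] [-144.14426617 -266.99934328 1811.72569991]
side [[514.80043565   0.         321.57614466]
 [  0.         514.80043565 243.31478223]
 [  0.           0.           1.        ]] [-0.09969826  0.          0.          0.          0.        ] [ 2.44548119 -0.05634493  0.0223111 ] [-566.66847699  143.70226299  884.31026361]
```

View pics/scene0.png

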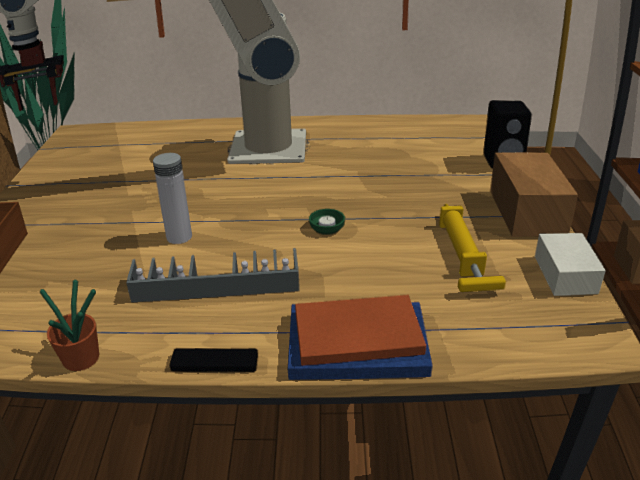

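View pics/side0.png

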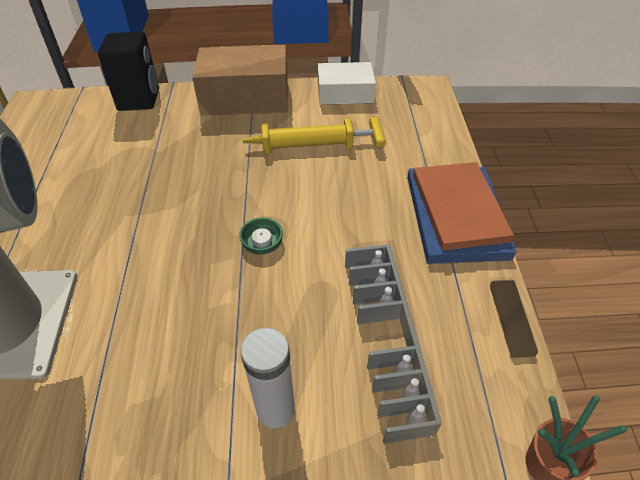

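The scene view shows the tin at (175,200), the rack at (215,275) and the dish at (327,222). In the side view the tin's foot is at (277,410), its lid at (266,352), and the rack runs from (367,255) to (412,430). I'll enlarge the side view to get exact pixels.

```bash
python3 - <<'E'
import cv2
a=cv2.imread("pics/side0.png")[230:446,230:450]
a=cv2.resize(a,None,fx=2.7,fy=2.7,interpolation=cv2.INTER_CUBIC)
for v in range(0,216,20):
    cv2.putText(a,str(230+v),(0,int(v*2.7)+4),0,.35,(0,0,255));cv2.line(a,(25,int(v*2.7)),(32,int(v*2.7)),(0,0,255))
for u in range(0,220,20):
    cv2.putText(a,str(230+u),(int(u*2.7)-8,10),0,.35,(0,0,255));cv2.line(a,(int(u*2.7),12),(int(u*2.7),18),(0,0,255))
cv2.imwrite("pics/crop1.png",a)
E
```

```text
(no output)
```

View pics/crop1.png

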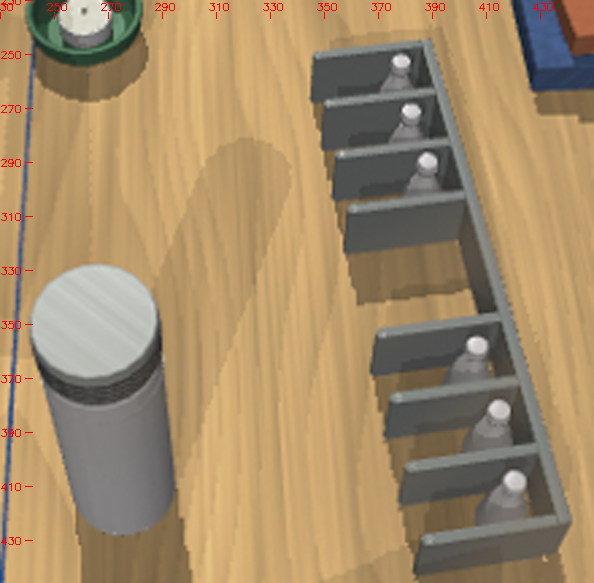

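```bash
cat > h.py <<'E'
import cv2,numpy as np,json
from scipy.optimize import least_squares
from scipy.spatial.transform import Rotation as R
from workcell import ctrl
def ray(d,p,z):
    n=cv2.undistortPoints(np.array([[p]],float),d["intrinsics"],d["dist_coeffs"]).ravel()
    Rm=cv2.Rodrigues(d["rvec"])[0];c=-Rm.T@np.ravel(d["tvec"]);v=Rm.T@[*n,1]
    return (c+v*(z-c[2])/v[2])
def proj(d,P):return cv2.projectPoints(np.array(P,float),d["rvec"],d["tvec"],d["intrinsics"],d["dist_coeffs"])[0][:,0]
E
python3 - <<'E'
from h import *
d=ctrl.get_image("side")
f=lambda u,v:(230+u/2.7,230+v/2.7)
m=[((313,53),'f',169,50),((430,41),36,169,50),((569,522),36,-169,50),((421,543),'f',-169,50),((311,100),'f',169,0),((415,573),'f',-169,0),((347,209),'f',46,50),((344,252),'f',40,0),((376,333),'f',-40,50),((372,374),'f',-46,0)]
def res(p):
    x,y,a,fr=p;o=[]
    for q,X,Y,Z in m:
        X=fr if X=='f' else X
        o.append([x+X*np.cos(a)-Y*np.sin(a),y+X*np.sin(a)+Y*np.cos(a),Z])
    return (proj(d,o)-[f(*q[0]) for q in m]).ravel()
s=least_squares(res,[600,-200,0,-45],loss="soft_l1");print(s.x,np.round(res(s.x).reshape(-1,2),1).tolist())
th=np.linspace(0,2*np.pi,180)
def cyl(x,y,r,z):return proj(d,np.c_[x+r*np.cos(th),y+r*np.sin(th),0*th+z])
def rt(p):
    t=cyl(*p,30,200);b=cyl(*p,30,0)
    tx,ty=np.array([t[:,0].min(),t[:,0].max()]),np.array([t[:,1].min()])
    q=[tx[0]-f(31,0)[0],tx[1]-f(159,0)[0],ty[0]-f(0,264)[1],b[:,1].max()-f(0,534)[1],b[:,0].max()-f(174,0)[0]]
    return np.array(q)
t=least_squares(rt,[400,-250]);print("tin",t.x,rt(t.x))
print("dish",ray(d,(262,235),28))
x,y,a,_=s.x;T=t.x-[x,y];print("tin in rack",[T@[np.cos(a),np.sin(a)],T@[-np.sin(a),np.cos(a)]])
D=ray(d,(262,235),28)[:2]-[x,y];print("dish in rack",[D@[np.cos(a),np.sin(a)],D@[-np.sin(a),np.cos(a)]])
print(R.from_rotvec(ctrl.get_obs()["orientation"]).as_matrix().round(3))
E
```

```text
[676.08427785 -59.6784674  -43.88673626 -43.71059238] [[0.1, -0.7], [-0.2, -1.0], [0.2, 0.2], [0.8, 0.9], [-0.1, -1.4], [-0.4, 1.3], [0.2, -1.7], [0.3, 1.0], [-0.3, -1.8], [-0.4, 0.9]]
tin [ 488.46831506 -171.42553142] [-0.7914711   0.09781694 -0.77708306  0.75796582  0.86253582]
dish [460.97020846 163.73779797  28.        ]
tin in rack [np.float64(-197.4223741762599), np.float64(-93.33574872062938)]
dish in rack [np.float64(-192.81524128106562), np.float64(242.92215462359968)]
[[-0.     0.272 -0.962]
 [ 0.001 -0.962 -0.272]
 [-1.    -0.001 -0.   ]]
```

```bash
cat >> h.py <<'E'
RK=np.array([676.08,-59.68]);YAW=0.0956
def toW(x,y):return RK+[x*np.cos(YAW)-y*np.sin(YAW),x*np.sin(YAW)+y*np.cos(YAW)]
def toR(p):
    T=np.array(p[:2])-RK;return np.array([T@[np.cos(YAW),np.sin(YAW)],T@[-np.sin(YAW),np.cos(YAW)]])
def ori(head,tilt):
    h=np.array([np.cos(head),np.sin(head),0]);u=np.array([0,0,1.]);c,s=np.cos(tilt),np.sin(tilt)
    x=s*h-c*u;z=-(c*h+s*u);return R.from_matrix(np.c_[x,np.cross(z,x),z])
def plan(p,Rt,n,start=None):
    "rows from measured pose to target in n equal steps"
    o=ctrl.get_obs();p0,R0=(o["ee_pos"],R.from_rotvec(o["orientation"])) if start is None else start
    w=(R0.inv()*Rt).as_rotvec();d=(np.array(p)-p0)/n;rows=[]
    for i in range(n):
        Ri=R0*R.from_rotvec(w*i/n)
        rows.append([*np.round(Ri.inv().apply(d)/1000,3).tolist(),*np.round(np.degrees(w)/n,1).tolist()])
    print(json.dumps(rows));return np.array(p),Rt
def show(head=None):
    o=ctrl.get_obs();Rm=R.from_rotvec(o["orientation"]).as_matrix()
    print("t",round(o["t"],2),"tcp",o["ee_pos"].round(1),"rack",toR(o["ee_pos"]).round(1),"head",np.degrees(np.arctan2(-Rm[1,2],-Rm[0,2])).round(1),"tilt",np.degrees(np.arcsin(-Rm[2,2])).round(1),"roll",Rm[2,1].round(3),"F",o["ft_force"].round(1),"w",round(o["width"],1),"q",o["qpos"].round(2))
E
python3 - <<'E'
from h import *
hd=np.radians(49.5);t=np.array([488.5,-171.4]);h=np.array([np.cos(hd),np.sin(hd)])
print(t-110*h)
plan([*(t-110*h),222],ori(hd,np.radians(40)),8)
# cross-check against scene camera
d=ctrl.get_image("scene");print(proj(d,[[*t,200],[*t,0],[*toW(36,169),50],[*toW(36,-169),50]]).round(1))
E
```

```text
[ 417.06071468 -255.04465622]
[[0.0, -0.033, -0.041, -4.0, 4.9, -1.5], [0.004, -0.03, -0.044, -4.0, 4.9, -1.5], [0.009, -0.027, -0.045, -4.0, 4.9, -1.5], [0.013, -0.023, -0.046, -4.0, 4.9, -1.5], [0.018, -0.02, -0.046, -4.0, 4.9, -1.5], [0.022, -0.016, -0.046, -4.0, 4.9, -1.5], [0.026, -0.012, -0.044, -4.0, 4.9, -1.5], [0.03, -0.008, -0.043, -4.0, 4.9, -1.5]]
[[166.8 158.5]
 [179.4 237.1]
 [298.6 270.8]
 [126.3 282.3]]
```

Call:
carry_out(
  commands=[
    [0.0,-0.033,-0.041,-4.0,4.9,-1.5],
    [0.004,-0.03,-0.044,-4.0,4.9,-1.5],
    [0.009,-0.027,-0.045,-4.0,4.9,-1.5],
    [0.013,-0.023,-0.046,-4.0,4.9,-1.5],
    [0.018,-0.02,-0.046,-4.0,4.9,-1.5],
    [0.022,-0.016,-0.046,-4.0,4.9,-1.5],
    [0.026,-0.012,-0.044,-4.0,4.9,-1.5],
    [0.03,-0.008,-0.043,-4.0,4.9,-1.5],
  ],
  grip=0.66,
)

```text
t: 1.2
ee_pos: [421.9, -246.7, 229.5]
orientation: [2.342, 1.09, -1.049]
ft_force: [0.7, 1.0, -0.8]
width: 29.9
```

```bash
python3 - <<'E'
from h import *
show()
hd=np.radians(49.5);t=np.array([488.5,-171.4]);h=np.array([np.cos(hd),np.sin(hd)])
plan([*(t-95*h),70],ori(hd,np.radians(40)),8)
E
```

```text
t 1.2 tcp [ 421.9 -246.7  229.5] rack [-270.9 -161.9] head 50.3 tilt 41.6 roll 0.005 F [ 0.7  1.  -0.8] w 29.9 q [-0.97  0.34  1.96  0.76  1.19 -0.7 ]
[[0.015, 0.0, 0.013, 0.1, -0.2, 0.0], [0.015, 0.0, 0.013, 0.1, -0.2, 0.0], [0.015, 0.0, 0.013, 0.1, -0.2, 0.0], [0.015, 0.0, 0.013, 0.1, -0.2, 0.0], [0.016, 0.0, 0.013, 0.1, -0.2, 0.0], [0.016, 0.0, 0.012, 0.1, -0.2, 0.0], [0.016, 0.0, 0.012, 0.1, -0.2, 0.0], [0.016, 0.0, 0.012, 0.1, -0.2, 0.0]]
```

Good tracking. Now straight down, behind the tin.

Call:
carry_out(
  commands=[
    [0.015,0.0,0.013,0.1,-0.2,0.0],
    [0.015,0.0,0.013,0.1,-0.2,0.0],
    [0.015,0.0,0.013,0.1,-0.2,0.0],
    [0.015,0.0,0.013,0.1,-0.2,0.0],
    [0.016,0.0,0.013,0.1,-0.2,0.0],
    [0.016,0.0,0.012,0.1,-0.2,0.0],
    [0.016,0.0,0.012,0.1,-0.2,0.0],
    [0.016,0.0,0.012,0.1,-0.2,0.0],
  ],
)

```text
t: 2.2
ee_pos: [422.9, -246.7, 58.4]
orientation: [2.331, 1.069, -1.1]
ft_force: [0.0, -0.9, 0.4]
width: 30.1
```

```bash
python3 - <<'E'
from h import *
show()
hd=np.radians(49.5);t=np.array([488.5,-171.4]);h=np.array([np.cos(hd),np.sin(hd)])
plan([*(t-70*h),18],ori(hd,np.radians(40)),7)
d=ctrl.get_image("side");a=d["pixels"];p=proj(d,[[*t,0]])[0];print(p)
cv2.imwrite("pics/s2.png",cv2.resize(a[220:480,150:470],None,fx=2,fy=2))
E
```

```text
t 2.2 tcp [ 422.9 -246.7   58.4] rack [-269.9 -162. ] head 48.9 tilt 39.6 roll -0.006 F [ 0.  -0.9  0.4] w 30.1 q [-0.96  0.64  2.02  0.89  0.91 -0.96]
[[0.007, 0.0, 0.0, -0.1, 0.1, -0.0], [0.007, 0.0, 0.0, -0.1, 0.1, -0.0], [0.007, 0.0, 0.0, -0.1, 0.1, -0.0], [0.007, 0.0, 0.0, -0.1, 0.1, -0.0], [0.007, 0.0, 0.0, -0.1, 0.1, -0.0], [0.007, 0.0, 0.0, -0.1, 0.1, -0.0], [0.007, 0.0, 0.0, -0.1, 0.1, -0.0]]
[276.0011104  409.65600741]
```

View pics/s2.png

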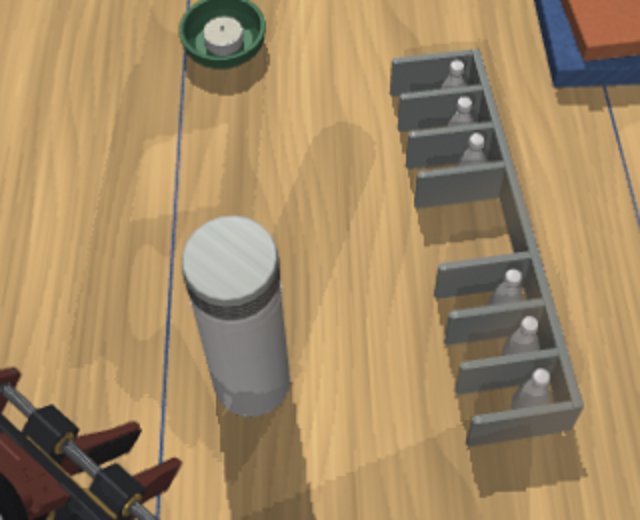

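The fingers, at crop (140,430) and (180,460), are aimed at the tin's foot at crop (250,385). Next I descend and approach.

Call:
carry_out(
  commands=[
    [0.007,0,0,0,0,0],
    [0.007,0,0,0,0,0],
    [0.007,0,0,0,0,0],
    [0.007,0,0,0,0,0],
    [0.006,0,0,0,0,0],
    [0.005,0,0,0,0,0],
    [0.004,0,0,0,0,0],
    [0,0,0,0,0,0],
  ],
)

```text
t: 3.25
ee_pos: [441.1, -224.7, 21.2]
orientation: [2.332, 1.069, -1.103]
ft_force: [0.1, 0.1, 0.0]
width: 29.8
```

```bash
python3 - <<'E'
from h import *
show()
hd=np.radians(49.5);t=np.array([488.5,-171.4]);h=np.array([np.cos(hd),np.sin(hd)])
o=ctrl.get_obs()["ee_pos"][:2];v=o-t;print("along",v@h,"lat",v@[-h[1],h[0]])
p=t-42*h;plan([*p,15],ori(hd,np.radians(40)),6)
p=toW(-100,0)-33*h;print(p);plan([*p,15],ori(hd,np.radians(40)),16)
E
```

```text
t 3.25 tcp [ 441.1 -224.7   21.2] rack [-249.7 -141.8] head 48.7 tilt 39.6 roll -0.007 F [0.1 0.1 0. ] w 29.8 q [-0.9   0.72  2.02  0.99  0.85 -1.02]
along -71.32623664819947 lat 1.4691393344581205
[[0.004, 0.0, -0.003, -0.1, 0.1, 0.0], [0.004, 0.0, -0.003, -0.1, 0.1, 0.0], [0.004, 0.0, -0.003, -0.1, 0.1, 0.0], [0.004, 0.0, -0.003, -0.1, 0.1, 0.0], [0.004, 0.0, -0.003, -0.1, 0.1, 0.0], [0.004, 0.0, -0.003, -0.1, 0.1, 0.0]]
[555.10483448 -94.31884147]
[[0.007, 0.0, -0.008, -0.0, 0.0, 0.0], [0.007, 0.0, -0.008, -0.0, 0.0, 0.0], [0.007, 0.0, -0.008, -0.0, 0.0, 0.0], [0.007, 0.0, -0.008, -0.0, 0.0, 0.0], [0.007, 0.0, -0.008, -0.0, 0.0, 0.0], [0.007, 0.0, -0.008, -0.0, 0.0, 0.0], [0.007, 0.0, -0.008, -0.0, 0.0, 0.0], [0.007, 0.0, -0.008, -0.0, 0.0, 0.0], [0.007, 0.0, -0.008, -0.0, 0.0, 0.0], [0.007, 0.0, -0.008, -0.0, 0.0, 0.0], [0.007, 0.0, -0.008, -0.0, 0.0, 0.0], [0.007, 0.0, -0.008, -0.0, 0.0, 0.0], [0.007, 0.0, -0.008, -0.0, 0.0, 0.0], [0.007, 0.0, -0.008, -0.0, 0.0, 0.0], [0.007, 0.0, -0.008, -0.0, 0.0, 0.0], [0.007, 0.0, -0.008, -0.0, 0.0, 0.0]]
```

Call:
carry_out(
  commands=[
    [0.005,0,-0.003,0,0,0],
    [0.005,0,-0.003,0,0,0],
    [0.004,0,-0.003,0,0,0],
    [0.004,0,-0.003,0,0,0],
    [0.004,0,-0.003,0,0,0],
    [0.0026,0,-0.003,0,0,0],
    [0.0026,0,-0.003,0,0,0],
    [0.0026,0,-0.003,0,0,0],
  ],
)

```text
t: 4.25
ee_pos: [467.4, -194.9, 13.2]
orientation: [2.332, 1.067, -1.103]
ft_force: [-1.1, -1.1, 0.7]
width: 30.4
```

```bash
python3 - <<'E'
from h import *
show()
hd=np.radians(49.5);p=toW(-100,0)-33*np.array([np.cos(hd),np.sin(hd)]);plan([*p,15],ori(hd,np.radians(40)),18)
E
```

```text
t 4.25 tcp [ 467.4 -194.9   13.2] rack [-220.6 -114.7] head 48.7 tilt 39.5 roll -0.007 F [-1.1 -1.1  0.7] w 30.4 q [-0.82  0.73  2.03  1.07  0.81 -1.03]
[[0.005, 0.0, -0.006, -0.0, 0.0, -0.0], [0.005, 0.0, -0.006, -0.0, 0.0, -0.0], [0.005, 0.0, -0.006, -0.0, 0.0, -0.0], [0.005, 0.0, -0.006, -0.0, 0.0, -0.0], [0.005, 0.0, -0.006, -0.0, 0.0, -0.0], [0.005, 0.0, -0.006, -0.0, 0.0, -0.0], [0.005, 0.0, -0.006, -0.0, 0.0, -0.0], [0.005, 0.0, -0.006, -0.0, 0.0, -0.0], [0.005, 0.0, -0.006, -0.0, 0.0, -0.0], [0.005, 0.0, -0.006, -0.0, 0.0, -0.0], [0.005, 0.0, -0.006, -0.0, 0.0, -0.0], [0.005, 0.0, -0.006, -0.0, 0.0, -0.0], [0.005, 0.0, -0.006, -0.0, 0.0, -0.0], [0.005, 0.0, -0.006, -0.0, 0.0, -0.0], [0.005, 0.0, -0.006, -0.0, 0.0, -0.0], [0.005, 0.0, -0.006, -0.0, 0.0, -0.0], [0.005, 0.0, -0.006, -0.0, 0.0, -0.0], [0.005, 0.0, -0.006, -0.0, 0.0, -0.0]]
```

Call:
carry_out(
  commands=[
    [0.0038,0,-0.005,0,0,0],
    [0.0045,0,-0.0055,0,0,0],
    [0.005,0,-0.006,0,0,0],
    [0.005,0,-0.006,0,0,0],
    [0.005,0,-0.006,0,0,0],
    [0.005,0,-0.006,0,0,0],
    [0.004,0,-0.005,0,0,0],
    [0.003,0,-0.004,0,0,0],
  ],
)

```text
t: 5.25
ee_pos: [506.6, -149.8, 13.6]
orientation: [2.331, 1.067, -1.104]
ft_force: [-1.7, -0.2, -1.0]
width: 29.8
```

```bash
python3 - <<'E'
from h import *
show()
hd=np.radians(49.5);p=toW(-100,0)-33*np.array([np.cos(hd),np.sin(hd)]);plan([*p,15],ori(hd,np.radians(40)),8)
d=ctrl.get_image("side");cv2.imwrite("pics/s3.png",cv2.resize(d["pixels"][200:460,180:500],None,fx=2,fy=2))
E
```

```text
t 5.25 tcp [ 506.6 -149.8   13.6] rack [-177.3  -73.6] head 48.7 tilt 39.5 roll -0.006 F [-1.7 -0.2 -1. ] w 29.8 q [-0.69  0.73  2.03  1.16  0.77 -1.  ]
[[0.006, 0.0, -0.007, -0.1, 0.1, -0.0], [0.006, 0.0, -0.007, -0.1, 0.1, -0.0], [0.006, 0.0, -0.007, -0.1, 0.1, -0.0], [0.006, 0.0, -0.007, -0.1, 0.1, -0.0], [0.006, 0.0, -0.007, -0.1, 0.1, -0.0], [0.006, 0.0, -0.007, -0.1, 0.1, -0.0], [0.006, 0.0, -0.007, -0.1, 0.1, -0.0], [0.006, 0.0, -0.007, -0.1, 0.1, -0.0]]
```

View pics/s3.png

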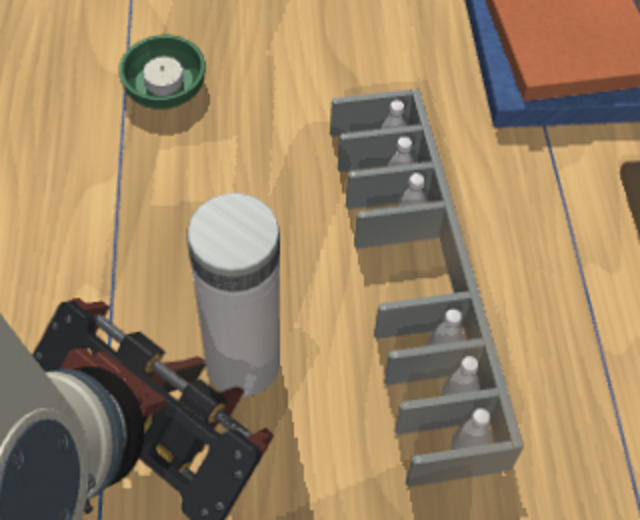

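The tin is upright and sits in the notch between the fingertips, with its foot at crop (240,375). I'll continue the diagonal push.

Call:
carry_out(
  commands=[
    [0.005,0,-0.006,0,0,0],
    [0.006,0,-0.007,0,0,0],
    [0.006,0,-0.007,0,0,0],
    [0.006,0,-0.007,0,0,0],
    [0.006,0,-0.007,0,0,0],
    [0.005,0,-0.006,0,0,0],
    [0.004,0,-0.005,0,0,0],
    [0.002,0,-0.003,0,0,0],
  ],
)

```text
t: 6.3
ee_pos: [550.7, -99.0, 13.5]
orientation: [2.332, 1.067, -1.103]
ft_force: [-1.6, -1.3, -0.1]
width: 29.9
```

```bash
cat >> h.py <<'E'
def lid(guess,name=None):
    "tin xy from lid top edge/silhouette in side picture (bright lid disc)"
    d=ctrl.get_image("side");a=d["pixels"]
    c=proj(d,[[*guess,200]])[0];hsv=cv2.cvtColor(a,cv2.COLOR_BGR2HSV)
    m=((hsv[...,1]<45)&(hsv[...,2]>140)).astype(np.uint8)
    k,l,st,ce=cv2.connectedComponentsWithStats(m)
    i=min(range(1,k),key=lambda j:np.hypot(*(ce[j]-c)) if st[j,4]>500 else 1e9)
    q=ray(d,ce[i],200);print("lid px",ce[i].round(1),"area",st[i,4],"bbox",st[i,:4],"world",q.round(1),"rack",toR(q).round(1))
    if name:cv2.imwrite(name,cv2.resize(a[200:460,180:500],None,fx=2,fy=2))
    return q[:2]
E
python3 - <<'E'
from h import *
show()
lid(toW(-105,0))
E
```

```text
t 6.3 tcp [550.7 -99.   13.5] rack [-128.6  -27.1] head 48.7 tilt 39.5 roll -0.006 F [-1.6 -1.3 -0.1] w 29.9 q [-0.56  0.73  2.02  1.26  0.72 -0.96]
lid px [327.9 282.4] area 1181 bbox [307 265  43  36] world [572.1 -75.1 200. ] rack [-105.    -5.4]
```

Call:
carry_out(
  commands=[
    [0.003,0,-0.0035,0,0,0],
    [0.0022,0,-0.0027,0,0,0],
    [0,0,0,0,0,0],
  ],
)

```text
t: 6.72
ee_pos: [556.4, -92.3, 13.4]
orientation: [2.332, 1.067, -1.103]
ft_force: [-0.8, -0.2, 0.7]
width: 29.7
```

```bash
python3 - <<'E'
from h import *
show()
q=lid(toW(-100,0))
hd=np.radians(48.7);o=ctrl.get_obs();s=plan([*(o["ee_pos"][:2]-40*np.array([np.cos(hd),np.sin(hd)])),16],R.from_rotvec(o["orientation"]),4)
plan([*toW(-155,0),16],ori(YAW,np.radians(40)),6,s)
E
```

```text
t 6.72 tcp [556.4 -92.3  13.4] rack [-122.3  -21.1] head 48.7 tilt 39.5 roll -0.007 F [-0.8 -0.2  0.7] w 29.7 q [-0.54  0.74  2.01  1.27  0.72 -0.95]
lid px [329.9 324.1] area 711 bbox [313 299  36  48] world [ 571.1 -140.7  200. ] rack [-112.2  -70.6]
[[-0.007, -0.0, 0.007, 0.0, 0.0, 0.0], [-0.007, -0.0, 0.007, 0.0, 0.0, 0.0], [-0.007, -0.0, 0.007, 0.0, 0.0, 0.0], [-0.007, -0.0, 0.007, 0.0, 0.0, 0.0]]
[[0.003, -0.006, -0.004, 5.5, 0.1, 4.7], [0.003, -0.007, -0.003, 5.5, 0.1, 4.7], [0.002, -0.007, -0.003, 5.5, 0.1, 4.7], [0.002, -0.008, -0.002, 5.5, 0.1, 4.7], [0.001, -0.008, -0.001, 5.5, 0.1, 4.7], [0.0, -0.008, -0.0, 5.5, 0.1, 4.7]]
```

Call:
carry_out(
  commands=[
    [-0.006,0,0.007,0,0,0],
    [-0.007,0,0.007,0,0,0],
    [-0.007,0,0.007,0,0,0],
    [-0.007,0,0.007,0,0,0],
  ],
)

```text
t: 7.28
ee_pos: [529.2, -123.3, 16.6]
orientation: [2.332, 1.068, -1.103]
ft_force: [0.1, 0.1, 0.2]
width: 29.9
```

Call:
carry_out(
  commands=[
    [0.003,-0.006,-0.004,5.5,0.1,4.7],
    [0.003,-0.007,-0.003,5.5,0.1,4.7],
    [0.002,-0.007,-0.003,5.5,0.1,4.7],
    [0.002,-0.008,-0.002,5.5,0.1,4.7],
    [0.001,-0.008,-0.001,5.5,0.1,4.7],
    [0.0,-0.008,0.0,5.5,0.1,4.7],
    [0,0,0,0,0,0],
  ],
)

```text
t: 8.15
ee_pos: [520.5, -82.0, 17.6]
orientation: [2.814, 0.105, -1.305]
ft_force: [0.2, 0.1, 0.3]
width: 29.9
```

```bash
python3 - <<'E'
from h import *
show()
q=lid(toW(-99,0),"pics/s4.png")
plan([*toW(-139,0),14],ori(YAW,np.radians(40)),4)
E
```

```text
t 8.15 tcp [520.5 -82.   17.6] rack [-157.    -7.3] head 4.7 tilt 40.2 roll 0.006 F [0.2 0.1 0.3] w 29.9 q [-0.33  0.7   2.34  2.69  0.61 -1.51]
lid px [372.  317.5] area 2696 bbox [311 245 130 187] world [ 626.1 -133.5  200. ] rack [-56.8 -68.7]
[[0.004, -0.002, -0.003, -0.1, -0.1, -0.2], [0.004, -0.002, -0.003, -0.1, -0.1, -0.2], [0.004, -0.002, -0.003, -0.1, -0.1, -0.2], [0.004, -0.002, -0.003, -0.1, -0.1, -0.2]]
```

View pics/s4.png

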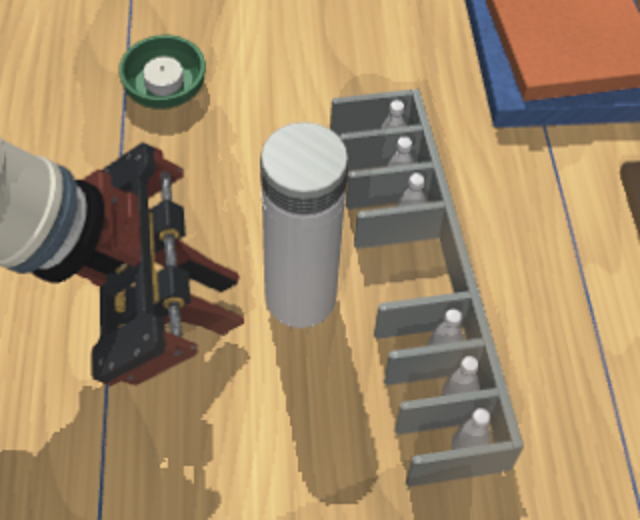

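The tin is upright with its lid edges at crop x 261–347 and its top at y 124, and its foot's lower edge at y 326. I'll fit its position from these.

```bash
cat >> h.py <<'E'
def fit(d,L,Rr,T,B,bl=None,br=None):
    th=np.linspace(0,2*np.pi,180)
    def rt(p):
        c=lambda z:proj(d,np.c_[p[0]+30*np.cos(th),p[1]+30*np.sin(th),0*th+z])
        t,b=c(200),c(0)
        return np.array([t[:,0].min()-L,t[:,0].max()-Rr,t[:,1].min()-T,b[:,1].max()-B])
    s=least_squares(rt,toW(-90,0));print("tin rack",toR(s.x).round(1),rt(s.x).round(1));return s.x
E
python3 - <<'E'
from h import *
d=ctrl.get_image("side")
fit(d,310.5,353.5,262,363)
E
```

```text
tin rack [-98.3   1.3] [-0.4  0.4 -1.4  1.4]
```

Call:
carry_out(
  commands=[
    [0.003,-0.002,-0.001,0,0,0],
    [0.004,-0.002,-0.003,0,0,0.0],
    [0.004,-0.002,-0.003,0,0,0],
    [0.003,-0.002,-0.002,0,0,0],
    [0,0,0,0,0,0],
  ],
)

```text
t: 8.88
ee_pos: [540.0, -76.0, 13.4]
orientation: [2.815, 0.106, -1.296]
ft_force: [0.1, 0.8, 0.4]
width: 29.7
```

```bash
python3 - <<'E'
from h import *
show()
plan([*toW(-86,-0.5),14],ori(YAW,np.radians(40)),8)
E
```

```text
t 8.88 tcp [540.  -76.   13.4] rack [-137.    -3.2] head 5.0 tilt 40.5 roll 0.008 F [0.1 0.8 0.4] w 29.7 q [-0.29  0.71  2.31  2.72  0.59 -1.5 ]
[[0.004, -0.0, -0.005, -0.0, -0.1, -0.1], [0.004, -0.0, -0.005, -0.0, -0.1, -0.1], [0.004, -0.0, -0.005, -0.0, -0.1, -0.1], [0.004, -0.0, -0.005, -0.0, -0.1, -0.1], [0.004, -0.0, -0.005, -0.0, -0.1, -0.1], [0.004, -0.0, -0.005, -0.0, -0.1, -0.1], [0.004, -0.0, -0.005, -0.0, -0.1, -0.1], [0.004, -0.0, -0.005, -0.0, -0.1, -0.1]]
```

Call:
carry_out(
  commands=[
    [0,-0.003,0,0,0,0],
    [0.0028,-0.001,-0.003,0,0,0],
    [0.004,0,-0.005,0,0,0],
    [0.004,0,-0.005,0,0,0],
    [0.004,0,-0.005,0,0,0],
    [0.004,0,-0.005,0,0,0],
    [0.004,0,-0.005,0,0,0],
    [0.003,0,-0.004,0,0,0],
  ],
)

```text
t: 9.88
ee_pos: [581.6, -67.8, 13.6]
orientation: [2.812, 0.107, -1.302]
ft_force: [-1.1, 0.1, -1.1]
width: 30.0
```

```bash
python3 - <<'E'
from h import *
show()
d=ctrl.get_image("side");cv2.imwrite("pics/s5.png",cv2.resize(d["pixels"][200:460,180:500],None,fx=2,fy=2))
plan([*toW(-45,0),14],ori(YAW,np.radians(40)),8)
E
```

```text
t 9.88 tcp [581.6 -67.8  13.6] rack [-94.8   0.9] head 4.9 tilt 40.3 roll 0.008 F [-1.1  0.1 -1.1] w 30.0 q [-0.24  0.71  2.23  2.72  0.51 -1.45]
[[0.004, 0.0, -0.005, -0.1, -0.0, -0.1], [0.004, 0.0, -0.005, -0.1, -0.0, -0.1], [0.004, 0.0, -0.005, -0.1, -0.0, -0.1], [0.004, 0.0, -0.005, -0.1, -0.0, -0.1], [0.004, 0.0, -0.005, -0.1, -0.0, -0.1], [0.004, 0.0, -0.005, -0.1, -0.0, -0.1], [0.004, 0.0, -0.005, -0.1, -0.0, -0.1], [0.004, 0.0, -0.005, -0.1, -0.0, -0.1]]
```

View pics/s5.png

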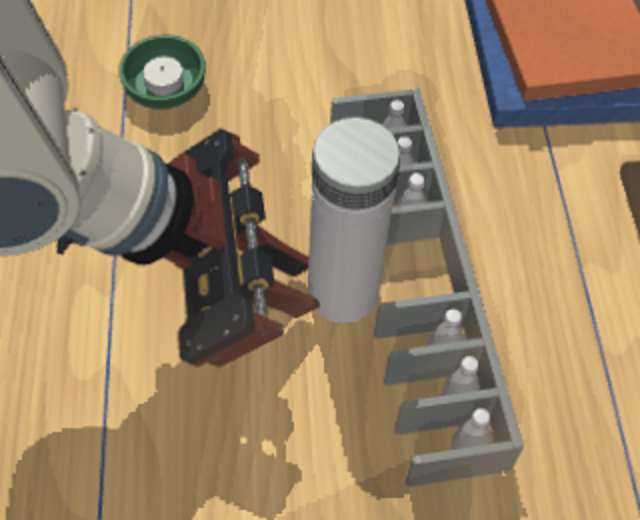

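The tin is upright at the mouth of the bay: lid edges at crop x 313–399, lid top at y 117, foot at y 322, and the near bay wall front at (378,305). I'll check its y.

```bash
python3 - <<'E'
from h import *
d=ctrl.get_image("side")
fit(d,336.5,379.5,258.5,361)
E
```

```text
tin rack [-62.    1.1] [-0.3  0.3 -0.6  0.6]
```

Call:
carry_out(
  commands=[
    [0.004,0,-0.005,0,0,0],
    [0.004,0,-0.005,0,0,0],
    [0.004,0,-0.005,0,0,0],
    [0.004,0,-0.005,0,0,0],
    [0.004,0,-0.005,0,0,0],
    [0.004,0,-0.005,0,0,0],
    [0.003,0,-0.004,0,0,0],
    [0.002,0,-0.0025,0,0,0],
  ],
)

```text
t: 10.98
ee_pos: [631.0, -63.8, 15.1]
orientation: [2.812, 0.107, -1.302]
ft_force: [-1.8, -0.3, -1.3]
width: 29.9
```

```bash
python3 - <<'E'
from h import *
show()
E
```

```text
t 10.97 tcp [631.  -63.8  15.1] rack [-45.2   0.2] head 4.9 tilt 40.3 roll 0.008 F [-1.8 -0.3 -1.3] w 29.9 q [-0.21  0.72  2.13  2.7   0.42 -1.39]
```

Call:
carry_out(
  commands=[
    [0.0016,0,-0.0022,0,0,0],
    [0.0016,0,-0.0022,0,0,0],
    [0.0013,0,-0.0015,0,0,0],
    [0.001,0,-0.0012,0,0,0],
  ],
)

```text
t: 11.48
ee_pos: [640.2, -63.0, 15.3]
orientation: [2.812, 0.107, -1.303]
ft_force: [-1.8, 0.1, -0.5]
width: 30.0
```

Call:
carry_out(
  commands=[
    [0.001,0,-0.0012,0,0,0],
  ],
)

```text
t: 11.6
ee_pos: [641.8, -62.9, 15.3]
orientation: [2.812, 0.107, -1.303]
ft_force: [-1.4, -0.7, -0.7]
width: 29.7
```

```bash
python3 - <<'E'
from h import *
show()
E
```

```text
t 11.6 tcp [641.8 -62.9  15.3] rack [-34.4   0.1] head 4.9 tilt 40.2 roll 0.008 F [-1.4 -0.7 -0.7] w 29.7 q [-0.2   0.72  2.1   2.69  0.4  -1.37]
```

Small steps now, watching for the force to rise at the back wall.

Call:
carry_out(
  commands=[
    [0.0007,0,-0.0008,0,0,0],
  ],
)

```text
t: 11.72
ee_pos: [642.9, -62.8, 15.3]
orientation: [2.812, 0.107, -1.303]
ft_force: [-1.8, -0.2, -1.5]
width: 29.6
```

Call:
carry_out(
  commands=[
    [0.0007,0,-0.0008,0,0,0],
  ],
)

```text
t: 11.85
ee_pos: [643.3, -62.7, 14.9]
orientation: [2.811, 0.107, -1.306]
ft_force: [-6.7, -1.2, 0.1]
width: 29.6
```

Call:
carry_out(
  commands=[
    [0.0007,0,-0.0008,0,0,0],
  ],
)

```text
t: 11.98
ee_pos: [643.5, -62.7, 14.6]
orientation: [2.811, 0.106, -1.308]
ft_force: [-6.8, -1.1, 4.2]
width: 29.6
```

The force rose to 6.8 N at rack x ≈ -33, where the back wall was predicted. I'll retreat straight back.

Call:
carry_out(
  commands=[
    [-0.001,0,0.0013,0,0,0],
    [-0.003,0,0.004,0,0,0],
    [-0.006,0,0.006,0,0,0],
    [-0.01,0,0.011,0,0,0],
    [-0.013,0,0.014,0,0,0],
    [-0.013,0,0.014,0,0,0],
    [-0.013,0,0.014,0,0,0],
    [-0.013,0,0.014,0,0,0],
  ],
)

```text
t: 12.98
ee_pos: [533.1, -71.2, 21.0]
orientation: [2.813, 0.107, -1.3]
ft_force: [-0.5, 0.5, 0.2]
width: 29.8
```

```bash
python3 - <<'E'
from h import *
show()
d=ctrl.get_image("side");cv2.imwrite("pics/s6.png",cv2.resize(d["pixels"][200:460,180:500],None,fx=2,fy=2))
E
```

```text
t 12.97 tcp [533.1 -71.2  21. ] rack [-143.4    2.1] head 4.9 tilt 40.4 roll 0.008 F [-0.5  0.5  0.2] w 29.8 q [-0.29  0.69  2.32  2.72  0.58 -1.5 ]
```

View pics/s6.png

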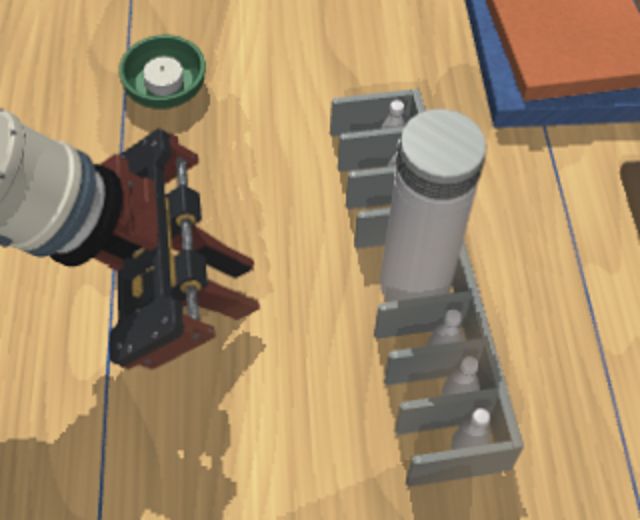

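The tin stands upright in the bay, with lid edges at crop x 398–485 and lid top at y 110. The dish and weights have not moved. I'll check the numbers and hand in if they agree.

```bash
python3 - <<'E'
from h import *
d=ctrl.get_image("side");th=np.linspace(0,6.283,180)
def rt(p):
    t=proj(d,np.c_[p[0]+30*np.cos(th),p[1]+30*np.sin(th),0*th+200])
    return np.array([t[:,0].min()-379,t[:,0].max()-422.5,t[:,1].min()-255])
s=least_squares(rt,toW(0,0)).x;r=toR(s);print(r,rt(s))
if abs(r[0])<6 and abs(r[1])<10:print(ctrl.close_job())
E
```

```text
[-2.31414089 -2.22211326] [ 0.11288007 -0.11317485  0.00787575]
the job is handed in; nothing more can be done
None
```

I slid the tin into the wide bay until it rested against the back wall, then drew the arm back and handed the job in. No verdict was reported.

**How it was pushed:** I set the fingers about 30 mm apart and tilted the tool 40° away from the tin. The tin sat in the notch between the fingertips, pushed about 20 mm above the board. I pushed it diagonally to the bay's middle line, turned the tool, then pushed it straight in. The force rose from about 2 N to about 7–8 N at the end, where I expected the back wall.

**Last checks:** At about 13 s the tin stood upright, at rack x ≈ -2 mm, y ≈ -2 mm by the side camera. The fingertips' last position put it at about (0, 0), so the two agree within the camera's accuracy. In the last picture the dish and the weights in view looked unmoved; the weights on the left were partly hidden by the tin. The inflator was outside the cropped views, but the arm never went near it.

**What disagreed:** My automatic lid detector picked the wrong patch twice. I dropped it and fitted the tin's position from edges I read by eye instead.

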